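# Pop the battery hatch of a city model

### The arm

A 6-joint arm with a two-finger parallel gripper is mounted at the origin on the work surface. World frame = base frame: x ahead of the robot, y to its left, z up, the work surface at z = 0. Lengths are in mm, angles in rad, forces in N, time in s.
With the tool pointing down it reaches from about 400 to 925 mm from the base axis. Payload 12.5 kg.
Tool frame: the origin (TCP) lies midway between the tips of the shut fingers; the grasp point (between the pads) lies 19 mm behind it (env.grip_depth is the distance from the TCP to the grasp point, in mm); z points along the fingers, y is the line along which they close (so a half turn about z gives the same grasp; the last joint's range is limited). The gripper opens to 95 mm and grips with 3 to 60 N. Pads are 20 mm wide; open, the fingers measure 119 mm over their backs; the gripper's body (75 mm by 180 mm) begins 59 mm behind the grasp point.
Start: joints at [-1.356, 0.491, 1.559, -0, 1.092, -0.106], TCP at [197.102, -593.125, 214.661] pointing down, gripper open.
Joint ranges: [-3.1, 3.1], [-0.84, 2.19], [0.05, 2.79], [-1.13, 4.28], [0.06, 2.93], [-2.69, 2.69]. Speed limits (rad/s): [2.22, 2.22, 2.79, 3.14, 3.14, 3.14].

### API

Orientations are given as [roll, pitch, yaw] about the fixed x, y, z axes, in that order (R = Rz(yaw) Ry(pitch) Rx(roll)).
In Python, from cell import monitor, viewer, order, env gives the robot as it stands.
- The arm moves only by the tool move_arm, never from a script. Its argument "moves" is one flat list of numbers, 4 for each row, row after row: the shift along the tool's x, y, z normalised to -1 to 1, where 1 is 0.15 m, then the turn about the tool's z normalised to -1 to 1, where 1 is pi/2 rad. A call has 1 to 10 rows; each row shifts and turns the commanded pose from where the row before left it, along the tool's axes as they then stand; what a row does not reach is not made up. A row lasts 1/8 s, in which the tool goes at most 62.5 mm and 10.7 degrees, less where a joint would pass 70% of its speed; a pose out of reach is approached as far as the arm can. A call with a number of a shift or a turn outside -1 to 1 is refused whole. A call with a gripper value outside its range is refused whole. "claw" is the finger opening in mm, from 0 to 95.1, set as the call begins (left out, the last holds). The fingers move at their own pace and stop on an object; the grip force is fixed at half the most. Time passes only in rows, so rows that do not move let the fingers close. It gives the time, the measured TCP pose, the force, the opening and the grip force at its end, in the units of the state.
- monitor.state(): the state, without advancing time (a new reading comes with each control period).
- viewer.read_camera(name): name is "scene" or "top" or "wrist"; returns the picture (480x640x3 uint8, red, green, blue); there is no depth.
- viewer.camera_info(name): a dict with "K" (3x3 intrinsics, pixels), "camera_from_world" (4x4, takes a point from world to camera coordinates). Camera axes: x right, y down, z forward; pixel columns grow to the right and rows downward; lengths in mm; the calibration is good to about 2 mm. A picture is of the moment at which its call begins: read the wrist's pose just before it. camera_info takes no time and is no camera call; for the wrist camera it gives the pose at the moment of the call.
- order.job_done(): hands the job in; it is judged then, once.
The state is a dict: "t": time; "joints": joint angles; "qvel": joint speeds; "tau": joint torques, N m; "eef_pos": TCP position; "tcp_rot": TCP orientation; "ft_force": force on the tool from outside, world axes, zero at the start; "moment": the same for the moment, N m; "opening": opening from 0.0 (shut) to 1.0 (fully open); "grip_force": force on a finger pad.
Only numpy, scipy, OpenCV 4.12 (cv2) and the standard library are available. Lean on these libraries where they do the work, as an engineer would, in place of code of your own. Each camera call takes 0.05 s, during which the arm holds its last target. There are 200 camera calls.

### The job

On the model base marked in orange, use your fingertips to slide the small wooden house off the hatch and onto the grey patch beside it, without lifting or tipping it. Then press the hatch down once at the orange spot so that its push latch lets go, take your hand away and watch for a second or two that the hatch pops up and stays open; do not push it down again. Leave the blue-spotted hatch shut and everything else where it is.

Things in the scene. Friction and masses are not known exactly. Their poses are not given: they have to be found in the camera images.
- orange: The base with the orange spot: a fixed MDF block 200 x 280 x 50 mm (x, y, height) on the table. Origin: centre of its underside; z up, +x towards a row of glued-on model houses (20 to 45 mm high) along its +x edge, the last 45 mm. Its hatch's centre lies at x -60, y -65 mm; on its -y side is a bare strip 35 mm wide with an orange band.
- orange_hatch_mid (a point): Centre of the top face of the shut hatch with the orange spot, 52 mm above the table and 2 mm above the base's top; fixed to the base, so it does not move when the hatch opens. The white hatch is 80 x 80 mm, its free edge flush with the base's -x face. Axes: z up, +y towards the grey patch, +x towards the hatch's hinge.
- orange_square (a point): Centre of the grey painted patch, flat on the top of the same base, 76 mm (x) by 110 mm (y), 100 mm in +y from the hatch's centre. Axes as orange_hatch_mid.
- orange_pad (a point): Centre of the orange press spot, a flat disc 22 mm across on the hatch's top face, 14 mm from its free edge, 26 mm in -x of the hatch's centre when shut; moves with the hatch. Press straight down: after 6 to 7 mm (some 4 to 7 N) it meets a firm stop and the latch has let go; as the finger goes away upwards the spring lifts the hatch after it, the spot rising about 40 mm.
- orange_hatch (a joint): Angle of the orange-spotted hatch about its hinge (along y, 40 mm in +x of its centre): about 0 shut and latched, -0.10 pressed fully down, 0.65 (37 degrees) popped fully open, free edge up, where its spring keeps it.
- orange_pointer (a joint): Drag pointer hidden inside the base under the orange hatch, moved by the hatch alone: it shows the widest angle (rad, to about 0.03) the hatch has opened to so far. Nothing need be done with it.
- house_center (a point): Centre, half-way up, of a loose light wooden model house standing on the orange-spotted hatch: 44 x 44 mm, body 36 mm high with a darker 28 x 28 x 8 mm roof block on top (44 mm in all), about 60 g (40 to 80 g). z up; sides along its x and y.
- blue_hatch (a joint): Angle of the hatch of the other, like base, with the blue spot: 0 shut. It is to stay shut.
- blue_pad (a point): Centre of the blue press spot on the other hatch (not to be pressed).
- tower: Loose wooden tower, 24 x 24 x 51 mm, on the orange-spotted base near its corner: about 20 mm in -x and 187 mm in +y from the hatch's centre. Origin under its centre. Leave it.
- blue_tower: The like wooden tower on the blue-spotted base. Leave it.
- glue: Glue bottle, 52 mm across, 150 mm high, beyond the bases. Origin under its centre. Leave it.
- jar: Jar with blue cap, 68 mm across, 85 mm high, beyond the bases. Leave it.
- cup: Grey cup, 76 mm across, 100 mm high, at the left. Leave it.
- tape: Yellow tape ring, 100 mm across, 24 mm high, at the right. Leave it.
- driver: Screwdriver lying at the right. Leave it.
- offcut: Wooden offcut 110 x 50 x 25 mm lying at the left. Leave it.
Things that resemble listed ones, but are neither listed nor needed, are in the scene too. There is more than one size of the part that bears house_center; the job needs the smallest.

How it is judged (in metres and radians):
On the way, in this order (a step that is already met when the one before it is completed fails the run):
1. the house stands upright on the grey patch, clear of the still shut hatch (y of house_center in the frame of orange_hatch_mid between 0.064 and 0.145 m and x of house_center in the frame of orange_hatch_mid between -0.045 and 0.045 m and z of house_center in the frame of orange_hatch_mid between 0.012 and 0.026 m and angle between house_center's own z axis and vertical below 0.2 rad and value of joint orange_hatch between -0.03 and 0.05 rad and linear speed of house below 0.01 m/s), for 0.2 s.
2. the hatch is pressed down to its stop (value of joint orange_hatch below -0.05 rad).
3. the hatch has popped up and has stayed open for a second (value of joint orange_hatch above 0.5 rad), for 1 s.
At the end, for the whole second after the job is handed in: The orange hatch stands open (over 0.5 rad), the blue one is shut, and the house is at rest upright (within 0.2 rad) on the base at the grey patch: its centre 64 to 145 mm in +y and within 45 mm in x of the hatch's centre (y of house_center in the frame of orange_hatch_mid between 0.064 and 0.145 m and x of house_center in the frame of orange_hatch_mid between -0.045 and 0.045 m and z of house_center in the frame of orange_hatch_mid between 0.012 and 0.026 m and angle between house_center's own z axis and vertical below 0.2 rad and value of joint orange_hatch above 0.5 rad and value of joint blue_hatch below 0.05 rad and linear speed of house below 0.01 m/s); the robot touches nothing.
It fails at once if the house is lifted (more than about 12 mm) or falls off the base (z of house_center in the frame of orange_hatch_mid above 0.034 m or z of house_center in the frame of orange_hatch_mid below -0.01 m).
It fails at once if the house is tipped (angle between house_center's own z axis and vertical above 0.4 rad).
It fails at once if the hatch is pushed down again after it has opened ((value of joint orange_pointer above 0.5 rad and value of joint orange_hatch below 0.4 rad) or (value of joint orange_pointer above 0.2 rad and value of joint orange_hatch below 0.05 rad)).
It fails at once if the blue hatch is pressed or opened (value of joint blue_hatch below -0.03 rad or value of joint blue_hatch above 0.08 rad).
It fails at once if a bystander is moved more than 15 mm (distance of any of tower, blue_tower, glue, jar, cup, tape, driver, offcut from where it was at the start of the episode above 0.015 m).
It also fails if it takes over 48 s, if anything falls off the work surface, if the arm or the gripper's body presses on something with over 40 N, if the wrist force passes 120 N, or if a joint passes its speed limit or range.

## Working session

There is one attempt and no reset: what is moved stays moved. The work goes in short steps, Python scripts to look and compute and a tool call to move; the robot and the scene stay as the last step left them, time stands still between calls to the robot, and variables do not carry over. Pictures are saved under pics/ and viewed, at most 10 in all, crops included, and the job is handed in when it is done.

Besides the shell and the picture viewer there is one more tool, called after "Emit:" by a JSON object that holds its "name" and its "arguments". move_arm: Moves the arm, as the interface text tells. Scaled input: -1 to 1 covers 0.15 m each way for a shift and pi/2 rad each way for a turn. Its arguments: {"type":"object","properties":{"moves":{"type":"array"},"claw":{"type":"number"}},"required":["moves"]}

```bash
mkdir -p pics; ls; python3 - <<'E'
from cell import monitor, viewer, order, env
import cv2,numpy as np
for n in ["top","scene"]:
    im=viewer.read_camera(n); cv2.imwrite(f"pics/{n}0.png",im[:,:,::-1])
    c=viewer.camera_info(n); print(n,np.round(c["K"],1).tolist(),np.round(c["camera_from_world"],3).tolist())
s=monitor.state();print(s["t"],s["eef_pos"],s["tcp_rot"],s["ft_force"])
E
```

```text
pics
top [[490.2, 0.0, 315.3], [0.0, 490.2, 236.7], [0.0, 0.0, 1.0]] [[0.017, -1.0, 0.007, -4.87], [-0.983, -0.018, -0.181, 576.411], [0.181, -0.004, -0.983, 1173.263], [0.0, 0.0, 0.0, 1.0]]
scene [[624.1, 0.0, 312.5], [0.0, 624.1, 242.0], [0.0, 0.0, 1.0]] [[-0.731, 0.682, -0.015, 407.15], [0.485, 0.504, -0.715, -218.459], [-0.48, -0.53, -0.699, 2014.424], [0.0, 0.0, 0.0, 1.0]]
0.1 [ 197.06524663 -592.89405604  214.10621639] [-3.14059684e+00 -1.06421893e-04  3.20803870e-01] [-0.340245   -0.63750253 -0.64835623]
```

View pics/top0.png

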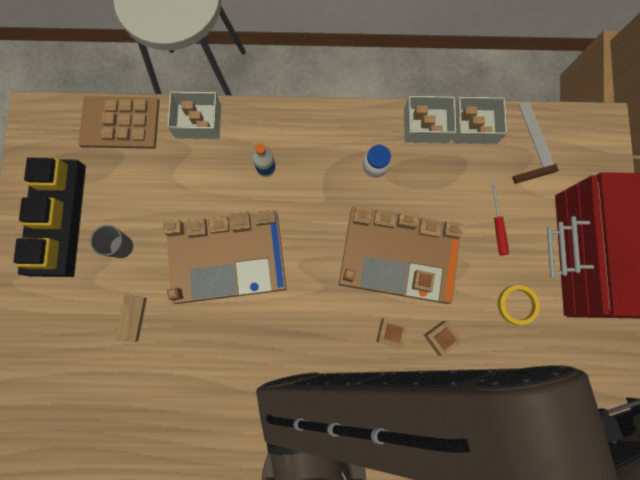

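View pics/scene0.png

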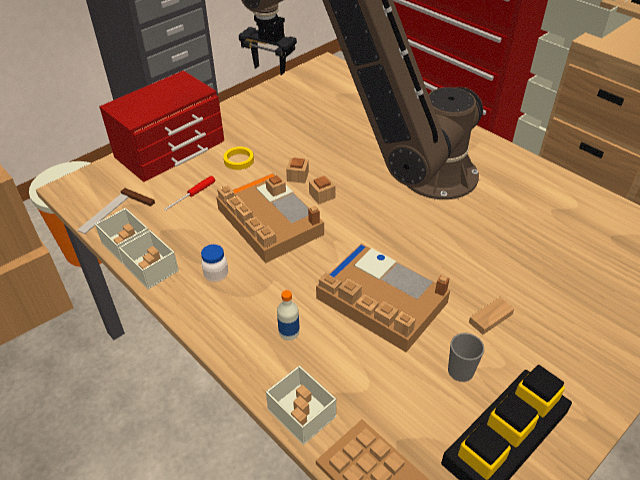

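The house candidates in the top view are at (424,281) on the orange-spotted hatch, and at (393,333) and (443,338) loose on the table. The last two look larger and are decoys, so I choose (424,281). The orange base spans about (340–462, 207–302). The blue base is at left, with its spot at (254,287). I'll check with an enlarged crop.

```bash
python3 - <<'E'
import cv2
im=cv2.imread("pics/top0.png")[195:355,330:480]
cv2.imwrite("pics/crop0.png",cv2.resize(im,None,fx=3.75,fy=3.75,interpolation=cv2.INTER_CUBIC))
E
```

```text
(no output)
```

View pics/crop0.png

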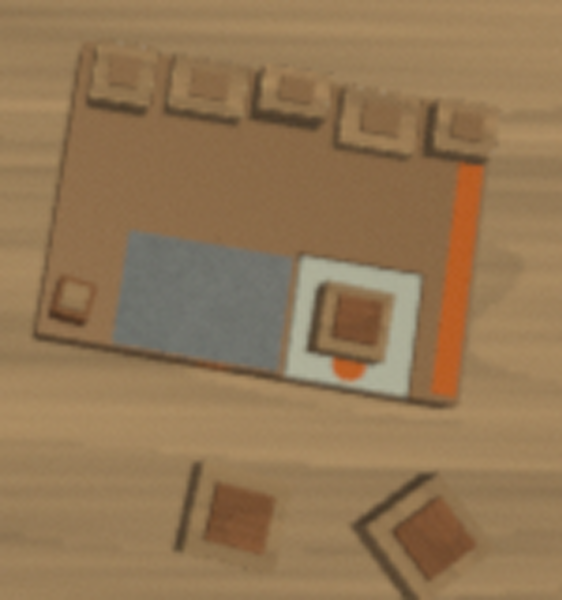

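The crop shows the smallest house (roof centre about (357,319) in the crop) standing on the white hatch with the orange spot at (348,370). The grey patch is left of it and the tower is at (73,299). Both table houses are larger.

```bash
cat > h.py <<'E'
from cell import monitor, viewer, order, env
import cv2,numpy as np
def ray(cam,px,z,info=None):
    c=info or viewer.camera_info(cam);K=np.array(c["K"]);T=np.array(c["camera_from_world"])
    R,t=T[:3,:3],T[:3,3];C=-R.T@t
    d=R.T@np.linalg.solve(K,np.c_[np.atleast_2d(px).astype(float),np.ones(len(np.atleast_2d(px)))].T)
    return (C[:,None]+d*(z-C[2])/d[2]).T[:,:2]
E
python3 - <<'E'
from h import *
f=lambda a,z:ray("top",np.array(a)/3.75+[330-.4,195-.4],z)
h=f([(300,254),(421,271),(411,398),(286,375)],52);print("hatch",h.round(),h.mean(0))
p=f([(130,233),(296,257),(282,371),(113,345)],50);print("patch",p.round(),p.mean(0))
b=f([(36,335),(452,402),(485,163)],50);print("base",b.round(), np.linalg.norm(b[0]-b[1]))
y=b[0]-b[1];print("yaw y axis",np.degrees(np.arctan2(y[1],y[0]))-90)
d=p.mean(0)-h.mean(0);print("yaw",np.degrees(np.arctan2(d[1],d[0]))-90,np.linalg.norm(d))
r=f([(336,291),(387,298),(380,350),(330,340)],96);print("roof",r.round(),r.mean(0))
print("pad",f([(348,370)],52))
print(monitor.state()["tcp_rot"],env.grip_depth)
E
```

```text
hatch [[ 516. -230.]
 [ 506. -310.]
 [ 423. -301.]
 [ 436. -220.]] [ 470.27857647 -265.16239185]
patch [[ 528. -118.]
 [ 514. -228.]
 [ 439. -217.]
 [ 454. -107.]] [ 483.91748995 -167.38140078]
base [[ 460.  -56.]
 [ 421. -328.]
 [ 580. -356.]] 275.1094715274425
yaw y axis -8.168763109694382
yaw -7.940629126761806 98.72761607141405
roof [[ 487. -244.]
 [ 483. -276.]
 [ 450. -271.]
 [ 456. -239.]] [ 468.88831108 -257.59219261]
pad [[ 440.1544854  -260.19600976]]
[-3.14059684e+00 -1.06421893e-04  3.20803870e-01] 18.8
```

Emit:
{"name": "move_arm", "arguments": {"moves": [0, 0, 0, 0.098, 0, 0, 0, 0.098, 0, 0, 0, 0.098, 0.212, -0.352, 0, 0, 0.212, -0.352, 0, 0, 0.212, -0.352, 0, 0, 0.212, -0.352, 0, 0, 0.212, -0.352, 0, 0, 0.212, -0.352, 0, 0, 0.212, -0.352, 0, 0], "claw": 75}}

```text
t: 1.35
eef_pos: [470.4, -256.8, 214.5]
tcp_rot: [3.142, 0.0, -0.141]
ft_force: [1.1, -0.7, -0.2]
opening: 0.788
grip_force: 0.0
```

Emit:
{"name": "move_arm", "arguments": {"moves": [0, 0, 0, 0, 0, 0, 0, 0]}}

```text
t: 1.6
eef_pos: [469.3, -258.5, 214.4]
tcp_rot: [3.142, 0.001, -0.14]
ft_force: [-0.1, 0.7, -0.3]
opening: 0.789
grip_force: 0.0
```

```bash
python3 - <<'E'
from h import *
import json
s=monitor.state();print(s["t"],s["eef_pos"],s["tcp_rot"],s["qvel"])
c=viewer.camera_info("wrist");json.dump({k:np.array(c[k]).tolist() for k in("K","camera_from_world")},open("w1.json","w"))
cv2.imwrite("pics/w1.png",viewer.read_camera("wrist")[:,:,::-1])
E
```

```text
1.6 [ 469.25867862 -258.49924368  214.42460294] [ 3.14153268e+00  5.06151780e-04 -1.40169516e-01] [-0.02827247  0.00079543  0.00156766 -0.00029295  0.00096245 -0.00030097]
```

View pics/w1.png

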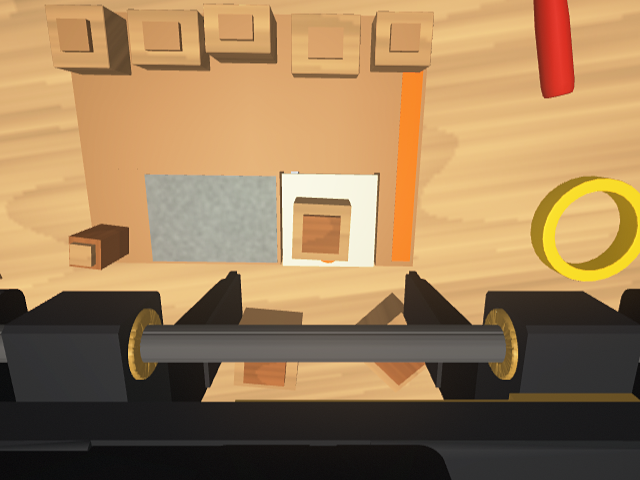

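The wrist picture shows the house with roof corners (303,216)–(341,253) and body top (294,204)–(350,260). It stands on the hatch (281–379, 173–266), square with the base. The tower is at (82,252).

```bash
python3 - <<'E'
from h import *
import json
c=json.load(open("w1.json"))
f=lambda a,z:ray("",a,z,c)
h=f([(282,173),(379,175),(376,266),(281,265)],52);print("hatch",h.round(),h.mean(0))
p=f([(146,175),(277,176),(279,262),(153,262)],50);print("patch",p.round(),p.mean(0))
d=p.mean(0)-h.mean(0);a=np.arctan2(d[1],d[0])-np.pi/2;print("yaw",a,np.linalg.norm(d))
r=f([(303,216),(341,216),(341,253),(303,253)],96);print("roof",r.round(),r.mean(0))
b=f([(294,204),(350,204),(350,260),(293,260)],88);print("body",b.round(),b.mean(0))
R=np.array([[np.cos(a),-np.sin(a)],[np.sin(a),np.cos(a)]])
for q in (r,b):print("house in hatch frame",(q.mean(0)-h.mean(0))@R)
t=monitor.state()["eef_pos"][:2];print("tcp in hatch",(t-h.mean(0))@R)
print("tower",(f([(82,254)],101)-h.mean(0))@R)
E
```

```text
hatch [[ 515. -231.]
 [ 502. -311.]
 [ 424. -300.]
 [ 436. -217.]] [ 469.34396584 -264.57460009]
patch [[ 529. -118.]
 [ 513. -226.]
 [ 439. -215.]
 [ 454. -105.]] [ 483.91369885 -166.07298126]
yaw -0.14684887609101072 99.57331988371462
roof [[ 485. -246.]
 [ 481. -274.]
 [ 453. -270.]
 [ 457. -242.]] [ 468.96183223 -258.09819644]
body [[ 494. -240.]
 [ 488. -282.]
 [ 444. -277.]
 [ 450. -232.]] [ 468.79615361 -257.86571256]
house in hatch frame [-1.32565884  6.35078412]
house in hatch frame [-1.5235717   6.55652342]
tcp in hatch [-1.18666036  5.36935971]
tower [[-15.96929    185.31249167]]
```

Emit:
{"name": "move_arm", "arguments": {"moves": [0, -0.007, 0.255, 0, 0, 0, 0.255, 0, 0, 0, 0.255, 0, 0, 0, 0.255, 0, 0, 0, 0, 0]}}

```text
t: 2.28
eef_pos: [467.8, -258.0, 59.8]
tcp_rot: [-3.14, 0.004, -0.143]
ft_force: [-0.3, -0.8, 1.0]
opening: 0.788
grip_force: 0.0
```

Emit:
{"name": "move_arm", "arguments": {"moves": [0, 0, 0, 0, 0, 0, 0, 0, 0, 0, 0, 0, 0, 0, 0, 0], "claw": 46}}

```text
t: 2.78
eef_pos: [469.8, -257.5, 62.2]
tcp_rot: [3.141, -0.001, -0.141]
ft_force: [-0.4, -0.6, -0.2]
opening: 0.491
grip_force: 0.0
```

Emit:
{"name": "move_arm", "arguments": {"moves": [0, -0.0625, 0, 0, 0, -0.0625, 0, 0, 0, -0.0625, 0, 0, 0, -0.0625, 0, 0, 0, -0.0625, 0, 0, 0, -0.0625, 0, 0, 0, -0.0625, 0, 0, 0, -0.0625, 0, 0, 0, -0.0625, 0, 0, 0, -0.0625, 0, 0]}}

```text
t: 4.03
eef_pos: [482.9, -164.0, 61.6]
tcp_rot: [3.141, -0.0, -0.141]
ft_force: [0.2, -0.5, -0.8]
opening: 0.486
grip_force: 0.1
```

Emit:
{"name": "move_arm", "arguments": {"moves": [0, 0.005, 0, 0, 0, 0, 0, 0, 0, 0, 0, 0, 0, 0, 0, 0], "claw": 70}}

```text
t: 4.53
eef_pos: [482.6, -165.6, 61.6]
tcp_rot: [3.142, -0.0, -0.141]
ft_force: [-0.2, -0.3, 1.0]
opening: 0.732
grip_force: 0.0
```

```bash
python3 - <<'E'
from h import *
s=monitor.state();print(s["t"],s["eef_pos"],s["ft_force"])
im=viewer.read_camera("scene")[140:290,190:350]
cv2.imwrite("pics/s2.png",cv2.resize(im,None,fx=4,fy=4,interpolation=cv2.INTER_CUBIC)[:,:,::-1])
E
```

```text
4.525 [ 482.62145705 -165.58543707   61.60206636] [-0.24686237 -0.33540098  1.04408515]
```

View pics/s2.png

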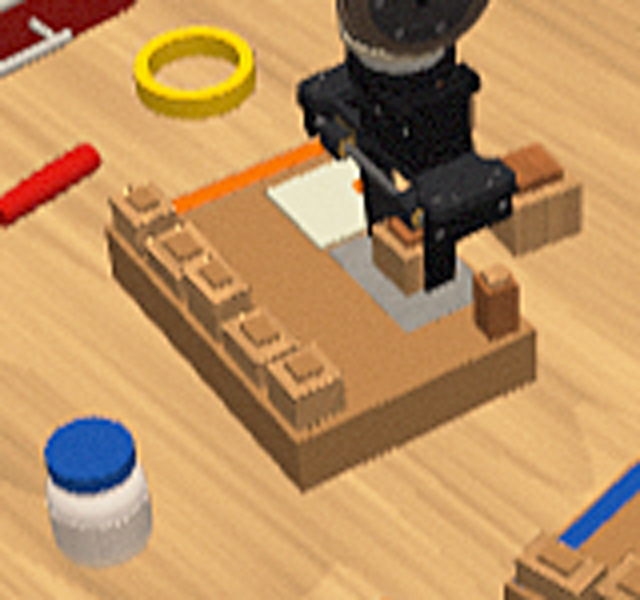

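The house stands on the grey patch between the fingers, with the hatch shut and the tower untouched. Next I rise and move over to the pad.

Emit:
{"name": "move_arm", "arguments": {"moves": [0, 0, -0.25, 0, 0, 0, -0.25, 0, 0, 0, -0.1, 0, -0.056, 0.222, 0, 0, -0.056, 0.222, 0, 0, -0.056, 0.222, 0, 0, 0, 0, 0, 0, 0, 0, 0, 0]}}

```text
t: 5.58
eef_pos: [443.5, -260.3, 151.1]
tcp_rot: [-3.141, 0.001, -0.141]
ft_force: [0.4, 0.6, 0.4]
opening: 0.739
grip_force: 0.0
```

Emit:
{"name": "move_arm", "arguments": {"moves": [0, 0, 0, 0, 0, 0, 0, 0, 0, 0, 0, 0, 0, 0, 0, 0], "claw": 0}}

```text
t: 6.08
eef_pos: [443.8, -260.6, 151.6]
tcp_rot: [3.142, -0.0, -0.141]
ft_force: [-0.7, -0.5, -0.3]
opening: 0.371
grip_force: 0.0
```

```bash
python3 - <<'E'
from h import *
import json
s=monitor.state();print(s["t"],s["eef_pos"],s["tcp_rot"],s["opening"])
c=viewer.camera_info("wrist");json.dump({k:np.array(c[k]).tolist() for k in("K","camera_from_world")},open("w2.json","w"))
cv2.imwrite("pics/w2.png",viewer.read_camera("wrist")[:,:,::-1])
E
```

```text
6.075 [ 443.75380944 -260.55899489  151.64780078] [ 3.14150055e+00 -5.97982547e-05 -1.40708180e-01] 0.37065641013071127
```

View pics/w2.png

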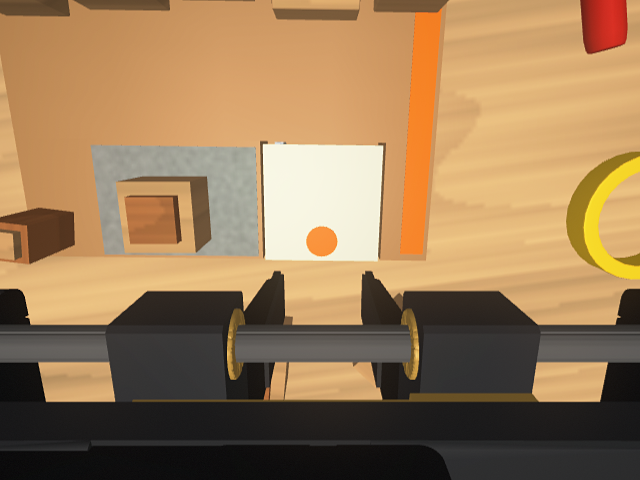

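The wrist picture shows the house upright within the grey patch (roof centre about (153,219)), the hatch clear, and the orange spot centred at (322,241).

```bash
python3 - <<'E'
from h import *
import json
c=json.load(open("w2.json"))
p=ray("",[(322,241)],52,c)[0];h=ray("",[(152.5,219)],96,c)[0]
t=monitor.state()["eef_pos"][:2];print(p,h,t)
R=np.array([[np.cos(-.141),-np.sin(-.141)],[np.sin(-.141),np.cos(-.141)]])
print("pad-tcp base axes",(p-t)@R,"house in hatch",(h-p)@R-[26,0])
E
```

```text
[ 443.53779809 -260.21296451] [ 481.78854426 -166.33649538] [ 443.75356624 -260.63945802]
pad-tcp base axes [-0.27356339  0.39193836] house in hatch [-1.32162215 98.32033719]
```

Emit:
{"name": "move_arm", "arguments": {"moves": [0, 0, 0, 0, 0, 0, 0, 0, 0, 0, 0, 0, 0, 0, 0, 0, 0, 0, 0, 0], "claw": 0}}

```text
t: 6.75
eef_pos: [443.7, -260.7, 151.7]
tcp_rot: [3.142, -0.0, -0.141]
ft_force: [0.4, -0.5, -0.0]
opening: 0.007
grip_force: 0.0
```

Emit:
{"name": "move_arm", "arguments": {"moves": [0, 0, 0.25, 0, 0, 0, 0.25, 0, 0, 0, 0.1, 0, 0, 0, 0, 0, 0, 0, 0, 0]}}

```text
t: 7.38
eef_pos: [444.1, -261.1, 62.7]
tcp_rot: [3.141, -0.001, -0.141]
ft_force: [-0.9, -0.7, -0.5]
opening: 0.008
grip_force: 0.0
```

Emit:
{"name": "move_arm", "arguments": {"moves": [0, 0, 0.02, 0, 0, 0, 0.02, 0, 0, 0, 0.02, 0, 0, 0, 0.015, 0, 0, 0, 0, 0]}}

```text
t: 8.0
eef_pos: [443.6, -260.8, 50.4]
tcp_rot: [3.142, 0.0, -0.141]
ft_force: [-1.1, -0.5, 4.5]
opening: 0.008
grip_force: 2.0
```

Emit:
{"name": "move_arm", "arguments": {"moves": [0, 0, 0.008, 0, 0, 0, 0.008, 0, 0, 0, 0.008, 0, 0, 0, 0, 0]}}

```text
t: 8.5
eef_pos: [443.6, -260.8, 46.8]
tcp_rot: [3.141, 0.0, -0.141]
ft_force: [-1.3, 0.2, 4.7]
opening: 0.003
grip_force: 2.2
```

Emit:
{"name": "move_arm", "arguments": {"moves": [0, 0, 0.008, 0, 0, 0, 0.006, 0, 0, 0, 0, 0]}}

```text
t: 8.88
eef_pos: [443.7, -260.9, 46.0]
tcp_rot: [3.141, -0.001, -0.141]
ft_force: [-7.0, 2.5, 23.8]
opening: 0.003
grip_force: 12.1
```

The force has jumped to 24 N at 46 mm, which is the firm stop. I go straight up well clear and wait.

Emit:
{"name": "move_arm", "arguments": {"moves": [0, 0, -0.1, 0, 0, 0, -0.25, 0, 0, 0, -0.35, 0, 0, 0, -0.35, 0, 0, 0, 0, 0, 0, 0, 0, 0]}}

```text
t: 9.62
eef_pos: [443.4, -260.5, 201.7]
tcp_rot: [-3.141, 0.0, -0.141]
ft_force: [0.8, 0.1, -0.5]
opening: 0.002
grip_force: 0.0
```

Emit:
{"name": "move_arm", "arguments": {"moves": [0, 0, 0, 0, 0, 0, 0, 0, 0, 0, 0, 0, 0, 0, 0, 0, 0, 0, 0, 0, 0, 0, 0, 0, 0, 0, 0, 0, 0, 0, 0, 0, 0, 0, 0, 0, 0, 0, 0, 0]}}

```text
t: 10.88
eef_pos: [443.7, -260.7, 202.2]
tcp_rot: [3.141, -0.0, -0.141]
ft_force: [-0.1, -0.2, -0.3]
opening: 0.002
grip_force: 0.0
```

```bash
python3 - <<'E'
from h import *
s=monitor.state();print(s["t"],s["eef_pos"],s["ft_force"])
im=viewer.read_camera("scene")[140:290,190:350]
im2=viewer.read_camera("wrist")
a=cv2.resize(im,(400,375),interpolation=cv2.INTER_CUBIC);b=cv2.resize(im2,(400,300))
o=np.zeros((375,800,3),np.uint8);o[:,:400]=a;o[:300,400:]=b
cv2.imwrite("pics/s3.png",o[:,:,::-1])
E
```

```text
10.875 [ 443.66353081 -260.7264412   202.18209986] [-0.06061291 -0.15615606 -0.31788308]
```

View pics/s3.png

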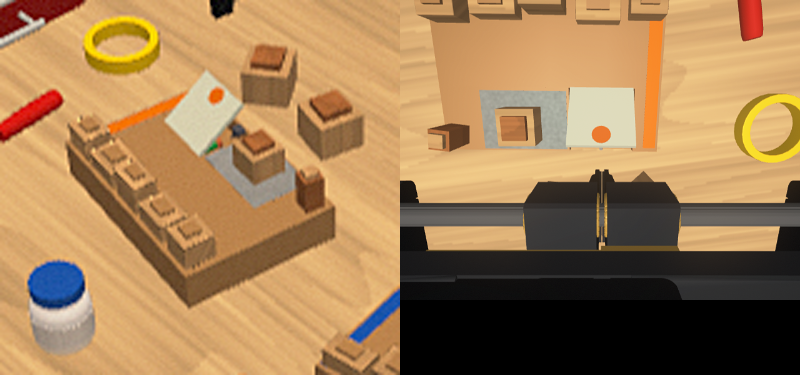

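The hatch stands open (orange spot raised at (216,97) in the left half), and the house is upright on the patch at (258,152). I wait one more second to be sure, then hand in.

Emit:
{"name": "move_arm", "arguments": {"moves": [0, 0, 0, 0, 0, 0, 0, 0, 0, 0, 0, 0, 0, 0, 0, 0, 0, 0, 0, 0, 0, 0, 0, 0, 0, 0, 0, 0, 0, 0, 0, 0]}}

```text
t: 11.98
eef_pos: [443.7, -260.7, 202.2]
tcp_rot: [3.142, -0.0, -0.141]
ft_force: [0.7, 0.4, 0.4]
opening: 0.004
grip_force: 0.0
```

```bash
python3 -c "
from cell import order
print(order.job_done())"
```

```text
the job is handed in; nothing more can be done
None
```

I slid the house onto the grey patch and pressed the orange hatch once; it popped up and was still open in the last picture, about 1.5 s after my hand left. The job was handed in at about 12 s, and no verdict was returned.

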